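# Stand the recipe card up and hold the bulldog clip open over it

## Task

Lift the recipe card out of its wooden box and stand it fully home in the middle of the groove of the display stand. Then squeeze open the steel bulldog clip that is parked on the front wall of the box, take it off, and hold it spread wide open astride the middle of the card's top edge, with the edge well inside the mouth and neither jaw touching the card, so that I can tuck an order slip in. Finish while still holding the clip open there; the other things on the worktop stay where they are.

Things in the scene. Friction and masses are not known exactly. Their poses are not given: they have to be found in the camera images.
- recipe_box: Open wooden recipe box, fixed, 110 (x) x 115 (y) x 62 mm high, walls 5, floor 6. Origin: centre of its underside; front = -x (robot side), z up. Filed index cards fill its front part to 55 mm high. 32 mm behind the centre two dividers, 50 mm high, form a 7 mm wide pocket for the recipe card. The front wall's mid-plane is 52.5 mm in front of the centre.
- recipe_card: Stiff white recipe card, ruled on the front: 5 mm thick (x), 85 wide (y), 110 tall (z), 28 to 56 g. Origin: middle of its lower edge. At the start it stands upright in the box's pocket on the 6 mm floor; its top 54 mm stand above the box walls. Pinch it across its thickness.
- card_top (a point): Middle of the top edge of the recipe card, 110 mm above the card's origin; axes as the card.
- card_stand: Low wooden display stand, fixed, 64 (x) x 100 (y) x 33 mm high. Origin: centre of its underside. A groove, open at both ends, runs through its middle along y: 7 mm wide, floor 8 mm above the worktop, sides upright to 26 mm, flared above that to 16 mm wide at the top (33 mm).
- groove (a point): Middle of the groove's floor in the display stand, 8 mm above its underside; axes as the stand (y along the groove).
- clip: Steel bulldog clip, 65 g, parked on the box's front wall (+y end), jaws down, tails up. Origin: middle of the pivot pin, 20 mm above the wall top. Axes: y along the pin, z to the tails, x across the jaws; they belong to the near (-x) half and tilt with it. Jaws 44 mm wide (y), lips end 32 mm below the pin. Tails 24 mm wide flat plates, up to 44 mm above the pin, 42 mm across at the ends.
- clip_jaw (a joint): Spread in rad: -0.17 shut, 0 parked (lips 5 mm apart), 0.66 stop (lips 25 mm apart, tails parallel, 12 mm across outside). Squeezing the tails together spreads the jaws, each half turning by half the value about the pin; a spring shuts them. Squeezed 32 mm above the pin it takes about 5 N to start and 13 N to reach the stop.
- lip_near (a point): Lower end of the inner face of the lip of the near jaw (the half with the clip's frame), mid-width.
- lip_far (a point): Lower end of the inner face of the other jaw's lip, mid-width. The middle between the two lip points is the middle of the clip's mouth.
- spice_jar: Bystander: white spice jar, 47 mm wide, 98 mm high, standing behind the work. Origin: centre of its underside.
- shaker: Bystander: glass salt shaker with a grey top, 44 mm wide, 90 mm high. Origin: centre of its underside.
- glass_cup: Bystander: clear glass cup, 72 mm wide, 62 mm high. Origin: centre of its underside.
- teaspoon: Bystander: steel teaspoon, 137 mm long (x), lying near the worktop's front edge. Origin: middle of its underside.

How it is judged:
On the way, in this order (a step that is already met when the one before it is completed fails the run):
1. The recipe card stands fully home in the middle of the stand's groove and is let go (z of recipe_card in the frame of groove below 0.003 m and x of recipe_card in the frame of groove between -0.004 and 0.004 m and y of recipe_card in the frame of groove between -0.015 and 0.015 m and angle between recipe_card's own z axis and vertical below 0.12 rad and contact force between each of the arm, the fingers and recipe_card below 0.1 N), for 0.2 s.
2. The clip is squeezed open and lifted clear of the box (value of joint clip_jaw above 0.35 rad and contact force between clip and recipe_box below 0.1 N and height (world z) of each of lip_near, lip_far above 0.07 m and contact force between the fingers and clip above 2 N), for 0.2 s.
At the end, for the whole second after the job is handed in: Card home in the groove (3 mm; 15 mm off middle; 0.12 rad), not touched by the robot. Fingers hold the clip still, spread over 0.35 rad, lips astride the card, 1 mm clear of each face, 5 mm below its top edge, within 20 mm of its middle and 0.25 rad of parallel, touching neither card, stand nor box (all of step 1 and value of joint clip_jaw above 0.35 rad and contact force between the fingers and clip above 2 N and contact force between clip and recipe_card below 0.1 N and contact force between clip and card_stand below 0.1 N and contact force between clip and recipe_box below 0.1 N and ((x of lip_near in the frame of recipe_card below -0.0035 m and x of lip_far in the frame of recipe_card above 0.0035 m) or (x of lip_near in the frame of recipe_card above 0.0035 m and x of lip_far in the frame of recipe_card below -0.0035 m)) and z of each of lip_near, lip_far in the frame of card_top below -0.005 m and z of clip in the frame of card_top above 0 m and y of clip in the frame of recipe_card between -0.02 and 0.02 m and angle between the y axis of clip and the y axis of recipe_card, either way round below 0.25 rad and linear speed of clip below 0.03 m/s); the arm keeps its last pose, push and grip.
It fails at once if A bystander (spice jar, shaker, glass cup, teaspoon) is moved by more than 25 mm (distance of any of spice_jar, shaker, glass_cup, teaspoon from where it was at the start of the episode above 0.025 m).
It also fails if it takes over 51 s, if anything falls off the work surface, if the arm or the gripper's body presses on something with over 40 N, if the wrist force passes 120 N, or if a joint passes its speed limit or range.

## Robot

A 6-joint arm with a two-finger parallel gripper is mounted at the origin on a cart in front of the work surface, level with it; the furniture and walls round the work are solid. World frame = base frame: x ahead of the robot, y to its left, z up, the work surface at z = 0. Lengths are in m, angles in rad, forces in N, time in s.
With the tool pointing down it reaches from about 0.25 to 0.725 m from the base axis. Payload 4 kg.
Tool frame: the origin (TCP) lies on the centre line of the jaws, within the pads' length; the fingertips stand 17 mm ahead of it and the grasp point (between the pads) lies 2 mm behind it; z points along the fingers, y is the line along which they close (so a half turn about z gives the same grasp; the last joint's range is limited). The gripper opens to 85 mm and grips with 20 to 120 N. Pads are 22 mm wide; open, the fingers measure 114 mm over their backs; the gripper's body (76 mm by 85 mm) begins 54 mm behind the grasp point. The pads swing forward as they close: fully open they stand 13 mm farther back than shut.
Start: joints at [1.129, 0.241, 0.005, 1.335, 0, 1.571], TCP at [0.214, 0.452, 0.218] pointing down, gripper open.
Joint ranges: [-2.72, 2.72], [-1.05, 1.87], [-1.09, 1.28], [-1.99, 2.15], [-1.42, 1.44], [-3.14, 3.14]. Speed limits (rad/s): [2.79, 2.79, 3.14, 3.14, 3.14, 3.14].

## Interface

Orientations are given as a unit quaternion [x, y, z, w].
In Python, from workcell import get_obs, imaging, order gives the robot as it stands.
- The arm moves only by the tool apply_moves, never from a script. Its argument "targets" is a list that holds one entry, the list of rows, each a list of 5 numbers: the shift along the world's x, y, z in units of 40 mm (1.0 is 40 mm), then the turn about the world's z in degrees, then the gripper command: -1 is shut, 1 is fully open, values between are in proportion. In form: [[[dx, dy, dz, turn, fingers], ...]]. A call has 1 to 8 rows; each row shifts and turns the commanded pose from where the row before left it; what a row does not reach is not made up. A row lasts 1/12 s, in which the tool goes at most 41.7 mm and 7.16 degrees, less where a joint would pass 70% of its speed; a pose out of reach is approached as far as the arm can. A call is refused whole if a number of a shift passes 1 or a number of a turn 7.16, either way. A call with a gripper value outside its range is refused whole. The fingers move at their own pace and stop on an object; the grip force is fixed at half the most. Time passes only in rows, so rows that do not move let the fingers close. It gives the time, the measured TCP pose, the force, the opening and the grip force at its end, in the units of the state.
- get_obs(): the state, without advancing time (a new reading comes with each control period).
- imaging.camera(name): name is "side" or "top"; returns (picture, depth): 400x640x3 uint8, blue, green, red; 400x640 float32, m along the optical axis (not along the pixel's ray), 0 where there is no reading.
- imaging.get_calibration(name): a dict with "camera_matrix" (3x3 intrinsics, pixels), "k1" (the pictures are not rectified: a ray, as slopes to the right and down, at radius r is drawn at 1 + k1 r^2 times it, then the intrinsics apply), "eye" and "rotation" of the camera in the world. Camera axes: x right, y down, z forward; pixel columns grow to the right and rows downward; lengths in m; the calibration is good to about 2 mm. A picture is of the moment at which its call begins. get_calibration takes no time and is no camera call.
- order.job_done(): hands the job in; it is judged then, once.
The state is a dict: "clock": time; "joint_pos": joint angles; "joint_vel": joint speeds; "tau": joint torques, N m; "eef_pos": TCP position; "tool_rot": TCP orientation; "ft_force": force on the tool from outside, world axes, zero at the start; "ft_torque": the same for the moment, N m; "grip_width": finger opening in m; "grasp_force": force on a finger pad.
Only numpy, scipy, OpenCV 4.12 (cv2) and the standard library are available. Lean on these libraries where they do the work, as an engineer would, in place of code of your own. Each camera call takes 0.05 s, during which the arm holds its last target. There are 200 camera calls.

## Working session

There is one attempt and no reset: what is moved stays moved. The work goes in short steps, Python scripts to look and compute and a tool call to move; the robot and the scene stay as the last step left them, time stands still between calls to the robot, and variables do not carry over. Pictures are saved under pics/ and viewed, at most 10 in all, crops included, and the job is handed in when it is done.

Besides the shell and the picture viewer there is one more tool, called after ">>>" as name([rows], argument=value, ...), one row to a line, values as JSON. apply_moves: Moves the arm, as the interface text tells. Its arguments: {"type":"object","properties":{"targets":{"type":"array","items":{"type":"array","items":{"type":"array","items":{"type":"number"}}}}},"required":["targets"]}

```bash
mkdir -p pics; cat > h.py <<'E'
import numpy as np, cv2
from workcell import get_obs, imaging, order
def cloud(name):
    im,d=imaging.camera(name); c=imaging.get_calibration(name)
    K=np.array(c["camera_matrix"],float); k1=c["k1"]
    v,u=np.mgrid[0:400,0:640]
    xd=(u-K[0,2])/K[0,0]; yd=(v-K[1,2])/K[1,1]
    x,y=xd.copy(),yd.copy()
    for _ in range(8):
        s=1+k1*(x*x+y*y); x,y=xd/s,yd/s
    P=np.stack([x*d,y*d,d],-1)@np.array(c["rotation"],float).T+np.array(c["eye"],float)
    P[d<=0]=np.nan
    return im,P
E
python3 - <<'E'
from h import *
for n in("top","side"):
    im,P=cloud(n); cv2.imwrite(f"pics/{n}0.png",im); np.save(f"{n}0.npy",P)
    c=imaging.get_calibration(n); print(n,c)
o=get_obs(); print(o)
E
```

```text
Traceback (most recent call last):
  File "h.py", line 11, in cloud
    P=np.stack([x*d,y*d,d],-1)@np.array(c["rotation"],float).T+np.array(c["eye"],float)
      ~~~~~~~~~~~~~~~~~~~~~~~~^~~~~~~~~~~~~~~~~~~~~~~~~~~~~~~~
ValueError: matmul: Input operand 1 has a mismatch in its core dimension 0, with gufunc signature (n?,k),(k,m?)->(n?,m?) (size 4 is different from 3)
```

```bash
sed -i 's/np.array(c\["rotation"\],float).T/Rotation.from_quat(c["rotation"]).as_matrix().T/; 1a from scipy.spatial.transform import Rotation' h.py
python3 - <<'E'
from h import *
for n in("top","side"):
    im,P=cloud(n); cv2.imwrite(f"pics/{n}0.png",im); np.save(f"{n}0.npy",P)
    c=imaging.get_calibration(n); print(n,c)
    print(np.nanpercentile(P[...,2],[5,25,50,75]))
o=get_obs(); print(o)
E
```

```text
top {'camera_matrix': array([[436.6979345 ,   0.        , 322.25624966],
       [  0.        , 436.6979345 , 200.28403485],
       [  0.        ,   0.        ,   1.        ]]), 'k1': -0.05943765654693648, 'eye': array([ 0.49182477, -0.2716293 ,  0.92859279]), 'rotation': array([-0.69827936,  0.71542743, -0.00670634,  0.02290305])}
[-8.67818771e-01 -7.61385218e-01  2.25048123e-04  6.97820673e-02]
side {'camera_matrix': array([[379.29524362,   0.        , 318.01307782],
       [  0.        , 379.29524362, 199.23257139],
       [  0.        ,   0.        ,   1.        ]]), 'k1': 0.010350767400975928, 'eye': array([ 0.24890462, -0.95764648,  0.45587163]), 'rotation': array([ 0.82203737, -0.16121616,  0.10924233, -0.53509815])}
[-0.86307374 -0.0020496   0.07368508  0.27135464]
{'clock': 0.15, 'joint_pos': array([1.12902020e+00, 2.41200581e-01, 4.05714153e-03, 1.33519751e+00,
       6.26297037e-06, 1.57082314e+00]), 'joint_vel': array([-0.00195549, -0.00084307,  0.00371129, -0.00111157,  0.00136574,
       -0.00087845]), 'tau': array([ 7.65896457e-04, -3.72635436e+01,  2.52638608e+01,  1.23411580e-02,
        1.00325261e-05,  1.67714427e-05]), 'eef_pos': array([0.21356264, 0.45155698, 0.21694608]), 'tool_rot': array([ 2.19109216e-01,  9.75700033e-01, -7.52863193e-04, -1.72255848e-04]), 'ft_force': array([-0.30596111,  1.2461006 , -0.08173195]), 'ft_torque': array([-0.00063929,  0.00729227, -0.02199073]), 'grasp_force': 0.0, 'grip_width': 0.0855096663624306}
```

View pics/top0.png

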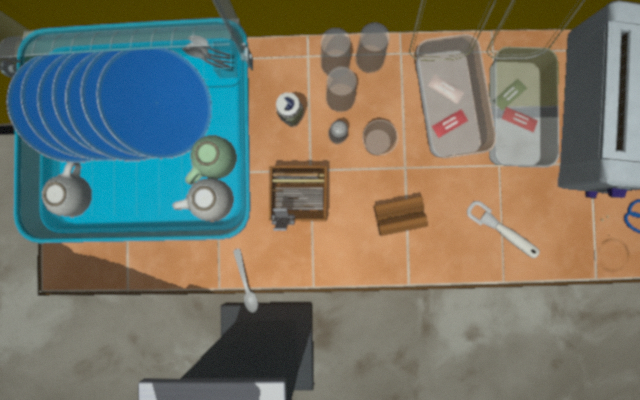

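View pics/side0.png

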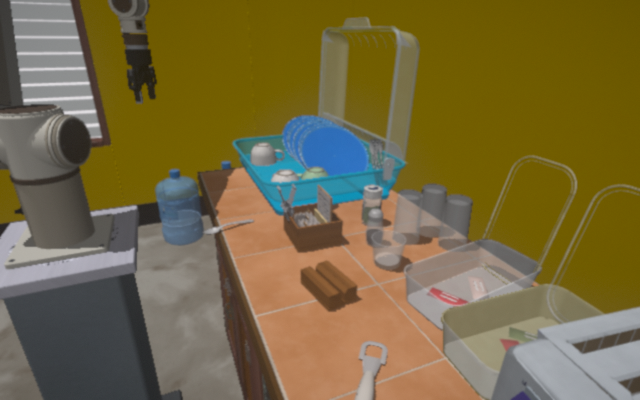

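The top view shows the box at about (300,190), the clip at (284,215), the stand at (400,213), slightly turned, and the card edge near (299,178). Bystanders are the jar (289,107), shaker (339,130), cup (379,136) and spoon (246,280). The side view shows the card upright in the box.

```bash
python3 - <<'E'
from h import *
P=np.load("top0.npy").reshape(-1,3); im=cv2.imread("pics/top0.png")
Q=np.load("top0.npy")
def rect(Z,lo,hi,u0,u1,v0,v1):
    S=Q[v0:v1,u0:u1].reshape(-1,3); S=S[(S[:,2]>lo)&(S[:,2]<hi)]
    r=cv2.minAreaRect(S[:,:2].astype(np.float32)*1000); print(Z,len(S),S.mean(0).round(4),[np.round(t,1) for t in r], S.min(0).round(3),S.max(0).round(3))
print("table",np.nanmedian(Q[230:250,280:350,2]),np.nanmedian(Q[160:180,395:410,2]))
rect("box",.052,.068,260,340,150,240)
rect("card",.095,.13,260,340,150,200)
rect("clip",.07,.14,262,310,200,240)
rect("stand",.024,.04,365,435,185,240)
np.set_printoptions(linewidth=250)
for v in range(158,236,3): print(v,(Q[v,264:336:3,2]*1000).round().astype(int))
cv2.imwrite("pics/c.png",cv2.resize(np.hstack([im[150:245,255:345],im[150:245,360:450]]),None,fx=4,fy=4,interpolation=2))
S=np.load("side0.npy"); si=cv2.imread("pics/side0.png")
cv2.imwrite("pics/d.png",cv2.resize(si[170:320,260:370],None,fx=4,fy=4,interpolation=2))
E
```

```text
table -0.000964816609159258 -0.0013163596748612116
box 614 [ 0.5514 -0.2042  0.061 ] [array([ 542.6, -202.7]), array([114.5, 112.3]), np.float64(88.6)] [ 0.487 -0.261  0.052] [ 0.6   -0.145  0.068]
card 175 [ 0.5759 -0.203   0.1127] [array([ 576.3, -203.3]), array([83. ,  5.4]), np.float64(88.5)] [ 0.573 -0.245  0.101] [ 0.58  -0.162  0.119]
clip 369 [ 0.4923 -0.175   0.0983] [array([ 492.2, -174.5]), array([44.9, 38.7]), np.float64(88.6)] [ 0.473 -0.197  0.071] [ 0.512 -0.152  0.131]
stand 1347 [ 0.4936 -0.4116  0.032 ] [array([ 493.8, -412.3]), array([64. , 99.1]), np.float64(10.2)] [ 0.455 -0.465  0.024] [ 0.533 -0.359  0.039]
158 [-3 -3 -2 -1  1  1 -3 -2 -3  1 -1  1 -1  1  0 -2 -3  1 -1  1  0  0 -1  0]
161 [ 0 -1  1  1 -1 -3 -1 -3  0 -7 -1 -2  0 -2 -2 -1  0  0  2 -2 -1 -2  2 -5]
164 [-2  1 -3 -3  3 -3  0  0  1 -4 -3  0 -2  0 -4  1  0 -2 -3  0 -2  0 -1  0]
167 [-3  3 60 62 61 60 62 61 62 63 63 64 62 65 65 63 63 61 59 61 62  1  2  1]
170 [-4 -4 60 42 22 27 24 24 27 25 24 25 27 26 26 28 25 26 29 26 61 -3 -3 -2]
173 [ -1  -1  61 113 114 112 113 112 117 113 116 116 114 113 115 114 114
[... 2782 characters left out ...]
 60
                   -1                    2                   -2                    0                   -1                   -2                   -1                   -3                   -3                   -5                    0
 -9223372036854775808                   -1]
224 [-3  0 -1 76 99 98 97 98 78 78 76 -2  2 -1 -1 -4 -4 -3 -1  1  2  0 -2 -3]
227 [ -3  -3  -1  -2 117 114 113 114   1  -1   1  -1   0  -2  -4  -4   1  -1   2  -1  -2   1  -2   1]
230 [ -1   0  -1 127 125 128 126 125  -1  -2   1   2  -2  -3  -2  -2  -1  -4   1   1   1   0  -2   3]
233 [-3  0 -2 -2  0  1 -1 -4  1 -2 -2  2  1  2  0 -3 -2  1 -2  1 -1 -3  0  1]<stdin>:13: RuntimeWarning: invalid value encountered in cast
```

View pics/c.png

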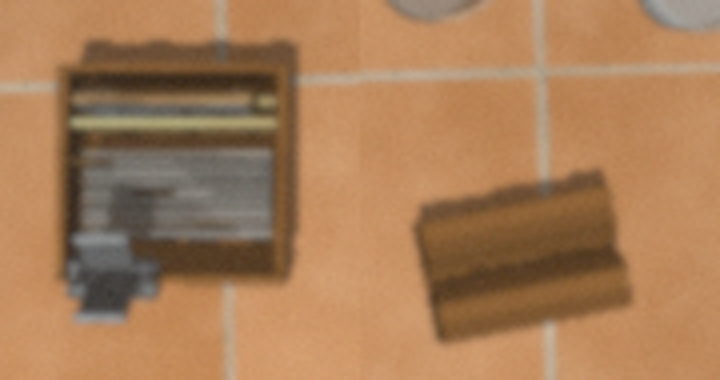

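Measurements fit the given sizes: box centre (543,-203) at yaw -1.4°, card at (576,-203), stand centre (494,-412) at yaw +10.2°, clip at (492,-174.5). I'll set out, keeping x low past the dish rack.

>>> apply_moves([
  [[0.4,-0.8,0.1,-7,0],[0.4,-0.8,0,-7,0],[0.4,-0.8,0,-7,0],[0.4,-0.8,0,-7,0],[0.4,-0.8,0,-7,0],[0.4,-0.8,0,-7,0],[0.4,-0.8,0,-7,0],[0.4,-0.8,0,-7,0]],
])

```text
clock: 0.82
eef_pos: [0.342, 0.1943, 0.2215]
tool_rot: [0.654, 0.757, -0.0, 0.0]
ft_force: [0.2, 0.3, 0.3]
grip_width: 0.0429
grasp_force: 0.0
```

>>> apply_moves([
  [[0,-0.9,0,-5.1,0],[0,-0.9,0,-5.1,0],[0,-0.9,0,0,0],[0,-0.9,0,0,0],[0,-0.9,0,0,0],[0,-0.9,0,0,0],[0,-0.9,0,0,0],[0,-0.9,0,0,0]],
])

```text
clock: 1.48
eef_pos: [0.3412, -0.0937, 0.2216]
tool_rot: [0.716, 0.698, 0.0, 0.0]
ft_force: [0.7, -0.1, 0.0]
grip_width: 0.0428
grasp_force: 0.0
```

>>> apply_moves([
  [[0.4,-0.9,0,0,0],[0.4,-0.9,0,0,0],[0.4,-0.9,0,0,0],[0.93,0,0,0,0],[0.93,0,0,0,0],[0.93,0,0,0,0],[0.93,0,0,0,0],[0.93,0,0,0,0]],
])

```text
clock: 2.15
eef_pos: [0.5771, -0.2002, 0.2209]
tool_rot: [0.717, 0.697, -0.0, -0.0]
ft_force: [0.4, 0.3, 0.2]
grip_width: 0.0425
grasp_force: 0.0
```

```bash
python3 - <<'E'
from h import *
im,P=cloud("side"); print(get_obs()["eef_pos"])
cv2.imwrite("pics/e.png",cv2.resize(im[100:270,240:400],None,fx=3.5,fy=3.5,interpolation=2))
E
```

```text
[ 0.58385855 -0.19968972  0.21740605]
```

View pics/e.png

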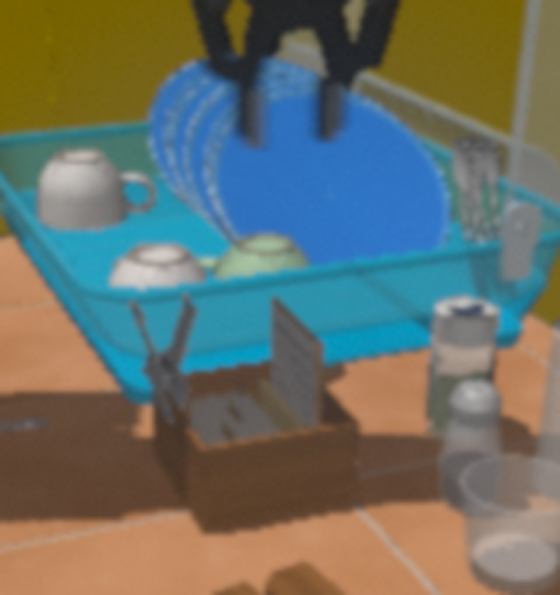

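The fingers stand above the card (crop (250,120) and (328,115)). Descending now.

>>> apply_moves([
  [[0,0,-0.5,0,0],[0,0,-0.5,0,0],[0,0,-0.5,0,0],[0,0,-0.5,0,0],[0,0,0,0,0],[0,0,0,0,0]],
])

```text
clock: 2.7
eef_pos: [0.5744, -0.1996, 0.1402]
tool_rot: [0.716, 0.698, -0.001, -0.002]
ft_force: [0.2, 0.1, 0.7]
grip_width: 0.0429
grasp_force: 0.0
```

>>> apply_moves([
  [[0.02,-0.09,-0.35,0,0],[0,0,-0.35,0,0],[0,0,-0.3,0,0],[0,0,0,0,-0.6],[0,0,0,0,-1],[0,0,0,0,-1],[0,0,0,0,-1],[0,0,0,0,-1]],
])

```text
clock: 3.37
eef_pos: [0.5774, -0.2039, 0.1031]
tool_rot: [0.716, 0.698, 0.001, 0.001]
ft_force: [-0.1, 0.3, 0.1]
grip_width: -0.0001
grasp_force: 0.0
```

Width reads 0, so the card is not between the pads. Looking again.

```bash
python3 - <<'E'
from h import *
im,P=cloud("side"); print(get_obs()["eef_pos"],get_obs()["grip_width"],get_obs()["grasp_force"])
cv2.imwrite("pics/f.png",cv2.resize(im[130:260,240:390],None,fx=4,fy=4,interpolation=2))
E
```

```text
[ 0.57722214 -0.20381835  0.10276053] 1.8971250470016467e-05 0.0
```

View pics/f.png

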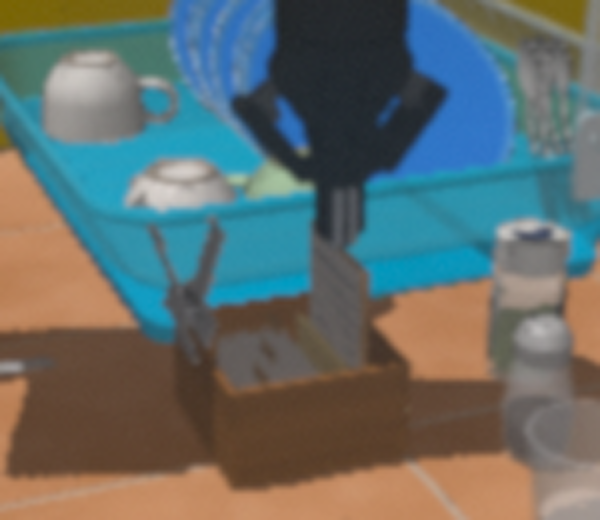

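```bash
python3 - <<'E'
from h import *
im,P=cloud("side"); T,Q=cloud("top")
np.set_printoptions(linewidth=250,suppress=True)
for v in range(170,222,3): print(v,[tuple((P[v,u]*1000).round().tolist()) for u in (320,325,330)])
S=Q[150:200,260:340].reshape(-1,3); 
for zl in (.1,.125,.15):
  m=S[(S[:,2]>zl)&(S[:,2]<zl+.025)]; print(zl,len(m),np.percentile(m,[2,50,98],axis=0).round(3).tolist() if len(m) else 0)
print(get_obs()["clock"])
cv2.imwrite("pics/g.png",cv2.resize(np.hstack([T[150:240,255:345],im[160:250,280:370]]),None,fx=4.4,fy=4.4,interpolation=2))
E
```

```text
170 [(564.0, -213.0, 171.0), (574.0, -218.0, 172.0), (587.0, -216.0, 169.0)]
173 [(565.0, -210.0, 163.0), (574.0, -218.0, 165.0), (588.0, -215.0, 162.0)]
176 [(563.0, -215.0, 158.0), (574.0, -217.0, 157.0), (587.0, -218.0, 156.0)]
179 [(565.0, -211.0, 149.0), (574.0, -217.0, 150.0), (588.0, -214.0, 147.0)]
182 [(566.0, -208.0, 140.0), (575.0, -215.0, 142.0), (590.0, -211.0, 138.0)]
185 [(565.0, -210.0, 134.0), (575.0, -215.0, 134.0), (590.0, -212.0, 131.0)]
188 [(565.0, -211.0, 127.0), (574.0, -219.0, 128.0), (590.0, -211.0, 123.0)]
191 [(579.0, -178.0, 104.0), (576.0, -216.0, 119.0), (642.0, -99.0, 64.0)]
194 [(577.0, -183.0, 99.0), (577.0, -212.0, 110.0), (643.0, -97.0, 55.0)]
197 [(578.0, -181.0, 90.0), (578.0, -210.0, 102.0), (577.0, -241.0, 114.0)]
200 [(578.0, -180.0, 82.0), (579.0, -209.0, 94.0), (576.0, -243.0, 108.0)]
203 [(578.0, -180.0, 74.0), (578.0, -211.0, 87.0), (577.0, -242.0, 100.0)]
206 [(578.0, -181.0, 66.0), (578.0, -211.0, 79.0), (576.0, -244.0, 93.0)]
209 [(577.0, -183.0, 59.0), (578.0, -213.0, 72.0), (577.0, -243.0, 85.0)]
212 [(577.0, -185.0, 52.0), (577.0, -214.0, 64.0), (576.0, -244.0, 78.0)]
215 [(574.0, -192.0, 47.0), (578.0, -212.0, 55.0), (577.0, -243.0, 70.0)]
218 [(574.0, -193.0, 39.0), (577.0, -215.0, 49.0), (577.0, -243.0, 62.0)]
221 [(573.0, -194.0, 32.0), (571.0, -228.0, 48.0), (577.0, -245.0, 55.0)]
0.1 24 [[0.573, -0.245, 0.103], [0.574, -0.239, 0.115], [0.578, -0.233, 0.119]]
0.125 0 0
0.15 3 [[0.543, -0.216, 0.163], [0.545, -0.216, 0.164], [0.546, -0.216, 0.166]]
3.5167
```

View pics/g.png

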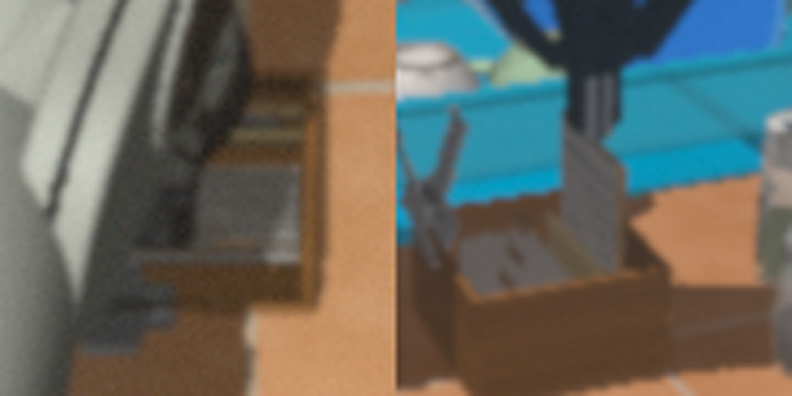

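The fingers line up with the card in x and y, but the tips end at about z 0.122 in the side depth. They closed just above the card (top 0.116), about 35 mm higher than the reported TCP implies. I'll open, descend in small steps and check with the camera.

>>> apply_moves([
  [[0,0,0,0,0],[0,0,0,0,0],[0,0,0,0,0],[0,0,0,0,0],[0,0,0,0,0]],
])

```text
clock: 3.93
eef_pos: [0.5764, -0.2035, 0.1012]
tool_rot: [0.716, 0.698, -0.0, -0.0]
ft_force: [0.9, -0.1, 0.5]
grip_width: 0.0426
grasp_force: 0.0
```

```bash
cat > tip.py <<'E'
from h import *
im,P=cloud("side"); o=get_obs(); e=o["eef_pos"]
S=P.reshape(-1,3); d=S-e
m=S[(abs(d[:,0])<.065)&(abs(d[:,1])<.03)&(d[:,2]>-.03)&(d[:,2]<.12)]
# profile of x extent against height
for z in np.arange(-.03,.12,.01):
    k=m[(m[:,2]-e[2]>=z)&(m[:,2]-e[2]<z+.01)]
    if len(k): print(round(float(e[2]+z),3),len(k),np.sort((k[:,0]*1000).round()).astype(int)[::max(1,len(k)//14)])
print(e,o["grip_width"],o["ft_force"],o["clock"])
E
python3 tip.py
```

```text
0.071 40 [575 575 575 576 576 576 576 576 576 577 577 577 577 577 577 577 577 578
 578 578]
0.081 37 [575 576 576 576 576 576 576 576 576 577 577 577 577 577 577 577 578 578
 578]
0.091 36 [575 575 576 576 576 576 576 576 577 577 577 577 577 577 577 578 578 578]
0.101 37 [575 575 576 576 576 576 576 576 577 577 577 577 577 577 577 577 578 578
 578]
0.111 59 [512 512 514 550 554 576 577 577 578 579 580 581 599 600 601]
0.121 75 [512 515 544 545 548 551 553 555 599 600 600 600 602 606 610]
0.131 64 [542 544 544 547 550 551 553 555 598 599 600 600 601 603 605 612]
0.141 65 [543 543 544 545 548 550 552 556 598 599 600 600 602 604 606 610 613]
0.151 67 [534 541 543 545 547 549 552 555 600 601 601 602 603 604 606 610 618]
0.161 145 [524 526 531 540 544 546 550 554 599 602 607 613 619 622 629]
0.171 151 [521 524 527 532 547 549 553 559 596 599 608 621 623 626 629 635]
0.181 165 [518 520 527 549 550 552 555 560 572 592 596 603 625 627 630]
0.191 184 [515 518 523 551 554 560 570 577 584 591 596 625 628 632 640]
0.201 209 [512 515 523 532 548 554 559 567 579 586 590 602 622 627 633]
0.211 263 [512 516 524 532 541 550 559 564 576 585 592 606 616 631 637]
[ 0.5764112  -0.20351658  0.1012932 ] 0.042523929209882266 [-0.16958933  0.43682879  0.29021249] 3.9833
```

Tips at z≈0.118 and body at ≈0.19: everything sits about 30 mm higher than reported. Going down 30 mm and closing.

>>> apply_moves([
  [[0,0,-0.25,0,0],[0,0,-0.25,0,0],[0,0,-0.25,0,0],[0,0,0,0,-0.6],[0,0,0,0,-1],[0,0,0,0,-1],[0,0,0,0,-1],[0,0,0,0,-1]],
])

```text
clock: 4.65
eef_pos: [0.5771, -0.2038, 0.0722]
tool_rot: [0.716, 0.698, 0.0, 0.001]
ft_force: [0.6, 0.6, -0.4]
grip_width: 0.0041
grasp_force: 61.2
```

Gripped. Lifting.

>>> apply_moves([
  [[0,0,0.25,0,-1],[0,0,0.5,0,-1],[0,0,0.5,0,-1],[0,0,0.5,0,-1],[0,0,0.5,0,-1],[0,-0.3,0,0,-1],[0,-0.6,0,0,-1],[0,-0.6,0,2,-1]],
])

```text
clock: 5.32
eef_pos: [0.5768, -0.2641, 0.1628]
tool_rot: [0.703, 0.711, 0.0, 0.001]
ft_force: [0.3, 0.2, -0.3]
grip_width: 0.0038
grasp_force: 61.3
```

>>> apply_moves([
  [[-0.3,-0.6,0,2,-1],[-0.3,-0.6,0,2,-1],[-0.3,-0.6,0,2,-1],[-0.3,-0.6,0,2,-1],[-0.3,-0.6,0,1.7,-1],[-0.3,-0.4,0,0,-1],[0,0,0,0,-1],[0,0,0,0,-1]],
])

```text
clock: 5.98
eef_pos: [0.5032, -0.4009, 0.1614]
tool_rot: [0.643, 0.766, 0.0, -0.0]
ft_force: [0.3, 1.2, -0.1]
grip_width: 0.0044
grasp_force: 61.2
```

>>> apply_moves([
  [[-0.1,-0.15,0,0,-1],[-0.11,-0.15,-0.4,0,-1],[0,0,-0.4,0,-1],[0,0,-0.3,0,-1],[0,0,0,0,-1],[0,0,0,0,-1]],
])

```text
clock: 6.48
eef_pos: [0.4961, -0.4106, 0.117]
tool_rot: [0.641, 0.768, -0.0, -0.001]
ft_force: [-0.1, -0.4, -0.2]
grip_width: 0.0044
grasp_force: 61.2
```

```bash
cat > st.py <<'E'
from h import *
im,P=cloud("side"); o=get_obs(); e=o["eef_pos"]
yaw=np.radians(10.2); c=np.array([.4938,-.4123]); R=np.array([[np.cos(yaw),np.sin(yaw)],[-np.sin(yaw),np.cos(yaw)]])
L=P.reshape(-1,3).copy(); L=L[np.isfinite(L[:,2])]; L[:,:2]=(L[:,:2]-c)@R.T   # stand frame
k=L[(abs(L[:,0])<.02)&(abs(L[:,1])<.06)&(L[:,2]>.036)&(L[:,2]<.12)]
for z in np.arange(.036,.12,.01):
    q=k[(k[:,2]>=z)&(k[:,2]<z+.01)]
    if len(q)>5:
        f=q[q[:,0]<np.median(q[:,0])+.002]; p=np.polyfit(f[:,1],f[:,0],1)
        print(round(z,3),len(q),"x med",np.median(q[:,0]).round(4),"y",q[:,1].min().round(4),q[:,1].max().round(4),"slope deg",np.degrees(p[0]).round(1))
print("bottom",np.percentile(k[:,2],1).round(4))
s=L[(abs(L[:,0])<.04)&(abs(L[:,1])<.055)&(L[:,2]>.028)&(L[:,2]<.036)]
print("stand top x",np.percentile(s[:,0],[1,99]).round(4),"y",np.percentile(s[:,1],[1,99]).round(4))
g=s[abs(s[:,1])<.04]; h,b=np.histogram(g[:,0],np.arange(-.034,.036,.002)); print(list(zip((b[:-1]*1000).round().astype(int).tolist(),h.tolist())))
print(e,o["clock"])
cv2.imwrite("pics/s.png",cv2.resize(im[200:320,270:390],None,fx=4.5,fy=4.5,interpolation=2))
E
python3 st.py
```

```text
0.046 58 x med 0.0017 y -0.042 0.0437 slope deg 0.0
0.056 119 x med 0.0017 y -0.042 0.0421 slope deg -0.3
0.066 128 x med 0.0015 y -0.0416 0.0417 slope deg 0.0
0.076 132 x med 0.0016 y -0.0419 0.0424 slope deg -0.2
0.086 134 x med 0.0016 y -0.0416 0.0424 slope deg -0.2
0.096 135 x med 0.0016 y -0.0425 0.0426 slope deg -0.1
0.106 142 x med 0.0016 y -0.0424 0.044 slope deg -0.1
0.116 53 x med 0.0017 y -0.0414 0.0431 slope deg -0.2
bottom 0.0522
stand top x [-0.0288  0.0339] y [-0.0521  0.0465]
[(-34, 0), (-32, 0), (-30, 29), (-28, 40), (-26, 29), (-24, 32), (-22, 27), (-20, 24), (-18, 28), (-16, 26), (-14, 27), (-12, 29), (-10, 31), (-8, 24), (-6, 1), (-4, 2), (-2, 0), (0, 0), (2, 0), (4, 0), (6, 1), (8, 18), (10, 39), (12, 51), (14, 18), (16, 25), (18, 6), (20, 7), (22, 7), (24, 11), (26, 9), (28, 7), (30, 12), (32, 13)]
[ 0.4966729 -0.4111695  0.11802  ] 6.5333
```

View pics/s.png

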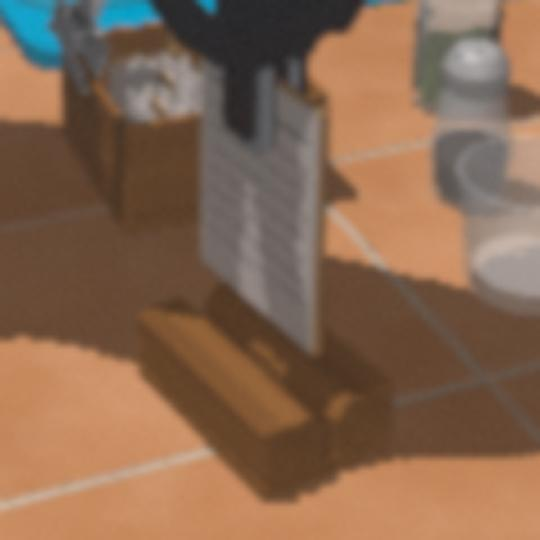

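The card is parallel to the groove, about 2.5 mm too far in +x, 3 mm in +y and about 45 mm above the groove floor. Correcting and lowering.

>>> apply_moves([
  [[-0.05,-0.085,0,0,-1],[0,0,-0.15,0,-1],[0,0,-0.15,0,-1],[0,0,-0.15,0,-1],[0,0,0,0,-1],[0,0,0,0,-1]],
])

```text
clock: 7.03
eef_pos: [0.4936, -0.4146, 0.0987]
tool_rot: [0.642, 0.767, 0.0, -0.001]
ft_force: [0.2, 0.5, -0.7]
grip_width: 0.0044
grasp_force: 61.2
```

```bash
python3 st.py; python3 -c "from h import *; print(get_obs()['ft_force'])"
```

```text
0.036 116 x med -0.0015 y -0.0458 0.0383 slope deg -0.1
0.046 128 x med -0.0013 y -0.0457 0.0372 slope deg -0.0
0.056 125 x med -0.0015 y -0.0455 0.0397 slope deg -0.1
0.066 120 x med -0.0014 y -0.0454 0.038 slope deg -0.1
0.076 126 x med -0.0014 y -0.046 0.0379 slope deg 0.0
0.086 138 x med -0.0015 y -0.0462 0.0372 slope deg -0.2
0.096 129 x med -0.0015 y -0.0461 0.0379 slope deg -0.1
0.106 103 x med -0.0016 y -0.0462 0.0379 slope deg -0.4
0.116 45 x med -0.0017 y -0.0457 0.038 slope deg -0.9
bottom 0.0368
stand top x [-0.029   0.0337] y [-0.0523  0.0463]
[(-34, 0), (-32, 0), (-30, 39), (-28, 33), (-26, 33), (-24, 24), (-22, 29), (-20, 26), (-18, 27), (-16, 29), (-14, 22), (-12, 28), (-10, 26), (-8, 30), (-6, 2), (-4, 4), (-2, 27), (0, 0), (2, 0), (4, 0), (6, 0), (8, 0), (10, 4), (12, 5), (14, 2), (16, 3), (18, 6), (20, 4), (22, 11), (24, 9), (26, 5), (28, 12), (30, 10), (32, 11)]
[ 0.49399496 -0.4148328   0.09921643] 7.0833
[0.1891235  0.96609493 0.16202894]
```

>>> apply_moves([
  [[0.01,0,-0.1,0,-1],[0,0,-0.1,0,-1],[0,0,-0.1,0,-1],[0,0,-0.1,0,-1],[0,0,0,0,-1],[0,0,0,0,-1]],
])

```text
clock: 7.58
eef_pos: [0.4951, -0.4147, 0.0831]
tool_rot: [0.641, 0.767, 0.0, 0.0]
ft_force: [2.6, 0.5, -1.5]
grip_width: 0.0044
grasp_force: 61.0
```

>>> apply_moves([
  [[0,0,-0.08,0,-1],[0,0,-0.08,0,-1],[0,0,-0.05,0,-1],[0,0,-0.03,0,-1],[0,0,0,0,-1],[0,0,0,0,-1]],
])

```text
clock: 8.08
eef_pos: [0.495, -0.415, 0.0739]
tool_rot: [0.641, 0.767, 0.0, 0.0]
ft_force: [4.0, 0.1, -1.9]
grip_width: 0.0039
grasp_force: 61.0
```

>>> apply_moves([
  [[0,0,-0.03,0,-1],[0,0,-0.03,0,-1],[0,0,0,0,-1],[0,0,0,0,-1]],
])

```text
clock: 8.42
eef_pos: [0.4952, -0.4151, 0.0734]
tool_rot: [0.641, 0.767, 0.0, 0.001]
ft_force: [2.5, 2.6, 7.0]
grip_width: 0.0042
grasp_force: 62.3
```

An upward force of 7 N: the card is on the groove floor. Releasing and rising clear.

>>> apply_moves([
  [[0,0,0,0,-0.6],[0,0,0,0,-0.3],[0,0,0,0,0],[0,0,0,0,0],[0,0,0.4,0,0],[0,0,0.8,0,0],[0,0,0.8,0,0],[0,0,0.8,0,0]],
])

```text
clock: 9.08
eef_pos: [0.4936, -0.4147, 0.1838]
tool_rot: [0.642, 0.767, -0.0, -0.001]
ft_force: [1.1, -0.7, 0.1]
grip_width: 0.0425
grasp_force: 0.0
```

```bash
python3 st.py
```

```text
0.036 126 x med 0.0011 y -0.0464 0.0381 slope deg 0.1
0.046 121 x med 0.0013 y -0.0467 0.0395 slope deg -0.1
0.056 132 x med 0.0013 y -0.047 0.0398 slope deg -0.1
0.066 127 x med 0.0012 y -0.0469 0.0383 slope deg 0.1
0.076 135 x med 0.0015 y -0.0472 0.0387 slope deg -0.1
0.086 135 x med 0.0014 y -0.0471 0.0385 slope deg -0.1
0.096 130 x med 0.0016 y -0.0456 0.0359 slope deg 0.0
0.106 145 x med 0.0019 y -0.046 0.0377 slope deg 0.0
0.116 61 x med 0.0034 y -0.0463 0.0352 slope deg -0.1
bottom 0.037
stand top x [-0.029   0.0335] y [-0.0522  0.0455]
[(-34, 0), (-32, 0), (-30, 35), (-28, 37), (-26, 32), (-24, 29), (-22, 26), (-20, 27), (-18, 27), (-16, 28), (-14, 26), (-12, 27), (-10, 32), (-8, 22), (-6, 2), (-4, 1), (-2, 4), (0, 81), (2, 1), (4, 0), (6, 0), (8, 0), (10, 1), (12, 5), (14, 1), (16, 4), (18, 4), (20, 7), (22, 5), (24, 9), (26, 6), (28, 11), (30, 8), (32, 8)]
[ 0.49639568 -0.41707472  0.19234399] 9.1333
```

The card stands upright in the groove, within tolerance. Going to the clip, fully open.

>>> apply_moves([
  [[0,0.75,0.2,0,1],[0,0.75,0,-2.5,1],[0,0.75,0,-2.5,1],[0,0.75,0,-2.5,1],[0,0.75,0,-2.5,1],[0,0.75,0,-1.5,1],[-0.05,0.75,0,0,1],[-0.05,0.75,0,0,1]],
])

```text
clock: 9.8
eef_pos: [0.4898, -0.1738, 0.1911]
tool_rot: [0.715, 0.699, -0.0, -0.0]
ft_force: [0.5, 0.7, 1.1]
grip_width: 0.0851
grasp_force: 0.0
```

>>> apply_moves([
  [[0,0,0,0,1],[0,0,0,0,1],[0,0,0,0,1]],
])

```text
clock: 10.05
eef_pos: [0.4906, -0.1754, 0.1915]
tool_rot: [0.715, 0.699, -0.0, 0.0]
ft_force: [0.4, 0.1, 0.8]
grip_width: 0.0852
grasp_force: 0.0
```

```bash
python3 - <<'E'
from h import *
im,P=cloud("side"); o=get_obs(); e=o["eef_pos"]; print(e,o["tool_rot"],o["grip_width"])
S=P.reshape(-1,3)
# clip tails, and fingers
for z in np.arange(.07,.29,.01):
    k=S[(S[:,2]>=z)&(S[:,2]<z+.01)&(abs(S[:,0]-.492)<.065)&(abs(S[:,1]+.175)<.035)]
    if len(k): print(round(z,3),len(k),np.sort((k[:,0]*1000).round()).astype(int)[::max(1,len(k)//12)],"y",np.percentile(k[:,1],[5,95]).round(3))
# card in stand
k=S[(abs(S[:,0]-.495)<.03)&(abs(S[:,1]+.415)<.06)&(S[:,2]>.09)&(S[:,2]<.16)]
print("card top z",np.percentile(k[:,2],[90,98,100]).round(4),k[:,:2].mean(0))
E
```

```text
[ 0.49061957 -0.17583298  0.19146876] [ 7.15429015e-01  6.98685360e-01 -2.47470846e-04  1.76147886e-04] 0.08562402437019354
0.07 44 [486 486 486 487 487 487 488 488 489 489 492 496 502 504 505] y [-0.197 -0.158]
0.08 59 [487 489 489 490 492 494 495 496 497 499 500 501 502 502 503] y [-0.197 -0.159]
0.09 31 [484 486 487 487 488 503 504 504 505 505 505 505 506 506 507 508] y [-0.187 -0.166]
0.1 26 [481 482 483 484 506 507 507 508 508 508 509 510 510] y [-0.187 -0.165]
0.11 29 [477 478 479 480 508 510 511 511 511 512 512 512 513 513 513] y [-0.188 -0.165]
0.12 31 [476 476 476 477 478 478 479 479 512 512 513 514 514 514 515 516] y [-0.188 -0.163]
0.21 13 [441 441 441 442 445 447 534 535 535 535 536 538 540] y [-0.187 -0.172]
0.22 62 [434 437 441 442 444 447 534 535 536 536 538 543 546] y [-0.189 -0.169]
0.23 75 [434 435 438 441 443 445 534 535 535 537 540 545 548] y [-0.19  -0.169]
0.24 77 [434 435 436 440 441 443 447 535 535 536 540 543 546] y [-0.188 -0.169]
0.25 73 [432 434 436 439 442 446 535 536 537 540 543 547 553] y [-0.19  -0.171]
0.26 114 [427 432 436 438 442 444 449 532 535 540 544 551 555] y [-0.191 -0.17 ]
0.27 148 [427 443 446 448 452 458 483 501 523 529 538 553 556] y [-0.193 -0.166]
0.28 221 [428 451 456 460 467 478 486 495 504 513 522 552 556] y [-0.195 -0.164]
card top z [0.1166 0.1175 0.1181] [ 0.49582584 -0.42095355]
```

Fingers mid at x≈491, tails mid at ≈495: shift +4 mm. Tips are at z+0.022 when open and ≈z+0.011 when nearly shut. Going down 104 mm to squeeze the upper tails.

>>> apply_moves([
  [[0.1,0.03,-0.5,0,1],[0,0,-0.6,0,1],[0,0,-0.6,0,1],[0,0,-0.6,0,1],[0,0,-0.3,0,1],[0,0,0,0,1],[0,0,0,0,1]],
])

```text
clock: 10.68
eef_pos: [0.494, -0.1748, 0.0869]
tool_rot: [0.716, 0.698, -0.001, -0.001]
ft_force: [1.0, -0.6, 0.6]
grip_width: 0.0855
grasp_force: 0.0
```

>>> apply_moves([
  [[0,0,0,0,0.4],[0,0,0,0,0],[0,0,0,0,-0.3],[0,0,0,0,-0.6],[0,0,0,0,-1],[0,0,0,0,-1],[0,0,0,0,-1],[0,0,0,0,-1]],
])

```text
clock: 11.35
eef_pos: [0.4945, -0.1737, 0.0876]
tool_rot: [0.715, 0.699, -0.0, -0.0]
ft_force: [-0.1, 0.1, -0.4]
grip_width: 0.0082
grasp_force: 63.6
```

```bash
cat > clip.py <<'E'
from h import *
im,P=cloud("side"); o=get_obs(); e=o["eef_pos"]; print(e,o["grip_width"],o["grasp_force"],o["ft_force"],o["clock"])
S=P.reshape(-1,3)
for z in np.arange(-.09,.06,.01):
    z=e[2]+z
    k=S[(S[:,2]>=z)&(S[:,2]<z+.01)&(abs(S[:,0]-e[0])<.04)&(abs(S[:,1]-e[1])<.035)]
    if len(k): print(round(z,3),len(k),np.sort((k[:,0]*1000).round()).astype(int)[::max(1,len(k)//12)],"y",np.percentile(k[:,1],[5,95]).round(3))
E
python3 clip.py; python3 - <<'E'
from h import *
im,P=cloud("side"); cv2.imwrite("pics/k.png",cv2.resize(im[140:260,250:370],None,fx=4.8,fy=4.8,interpolation=2))
E
```

```text
[ 0.49450695 -0.17372495  0.0875723 ] 0.008513178134552662 63.63197207450867 [-0.75122082 -0.61843053 -1.56388004] 11.4
-0.002 173 [455 459 463 467 470 475 479 482 485 488 492 494 495] y [-0.206 -0.145]
0.008 25 [492 493 493 493 493 494 494 494 494 494 494 495 495] y [-0.206 -0.148]
0.018 30 [493 493 493 494 494 494 494 494 494 494 494 495 518 519 519] y [-0.201 -0.159]
0.028 33 [492 493 493 494 494 494 494 513 517 518 518 518 519 519 519 519 526] y [-0.203 -0.152]
0.038 115 [481 483 493 494 518 519 523 524 525 529 529 531 534] y [-0.204 -0.151]
0.048 79 [482 483 484 484 493 493 494 505 507 508 521 526 530 534] y [-0.197 -0.15 ]
0.058 65 [483 483 484 484 484 494 494 497 506 507 510 524 530] y [-0.203 -0.148]
0.068 78 [483 485 485 487 488 489 489 491 492 496 498 500 505] y [-0.196 -0.159]
0.078 28 [491 491 491 491 491 491 492 492 492 499 499 499 500 500] y [-0.189 -0.164]
0.088 26 [491 491 491 492 492 493 493 498 499 499 500 500 500] y [-0.187 -0.171]
0.098 33 [481 485 485 486 488 490 492 493 499 499 500 500 500 502 503 505 511] y [-0.187 -0.172]
0.108 62 [478 479 482 485 488 490 493 499 500 503 506 511 513] y [-0.188 -0.172]
0.118 74 [478 479 483 485 486 490 493 498 500 503 505 511 514] y [-0.187 -0.171]
0.128 64 [478 479 481 486 486 490 492 501 501 503 505 508 512] y [-0.188 -0.171]
0.138 69 [461 474 478 480 484 486 502 502 503 504 507 512 516 523] y [-0.189 -0.17 ]
```

View pics/k.png

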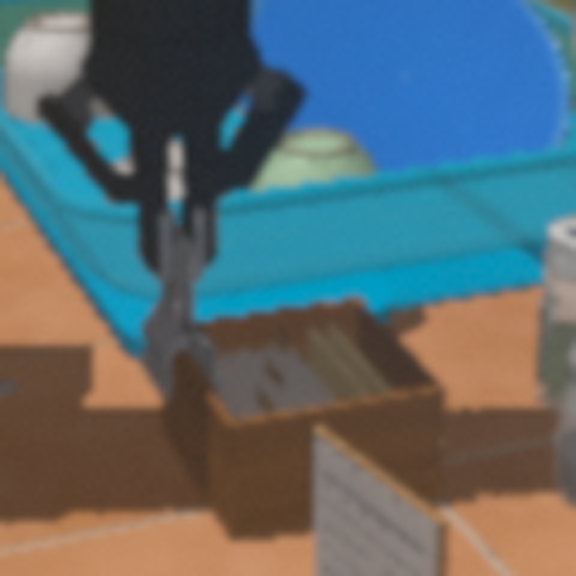

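The tails are parallel and the jaws spread wide (crop (160,340)-(210,370)), free of the wall top. Lifting straight up.

>>> apply_moves([
  [[0,0,0.2,0,-1],[0,0,0.4,0,-1],[0,0,0.5,0,-1],[0,0,0.5,0,-1],[0,0,0.5,0,-1],[0,0,0.25,0,-1],[0,0,0,0,-1],[0,0,0,0,-1]],
])

```text
clock: 12.12
eef_pos: [0.4948, -0.1739, 0.1819]
tool_rot: [0.715, 0.699, 0.0, 0.0]
ft_force: [-0.1, 0.0, -0.7]
grip_width: 0.0085
grasp_force: 63.6
```

>>> apply_moves([
  [[0,-0.5,0,1.5,-1],[0,-0.75,0,1.5,-1],[0,-0.75,0,1.5,-1],[0,-0.75,0,1.5,-1],[0,-0.75,0,1.5,-1],[0,-0.75,0,1.5,-1],[0,-0.75,0,1.5,-1],[0.05,-0.5,0,1,-1]],
])

```text
clock: 12.78
eef_pos: [0.495, -0.396, 0.1791]
tool_rot: [0.642, 0.767, -0.0, -0.002]
ft_force: [-0.1, 0.7, -0.6]
grip_width: 0.0083
grasp_force: 63.6
```

>>> apply_moves([
  [[0,-0.48,0,0,-1],[0,0,0,0,-1],[0,0,0,0,-1],[0,0,0,0,-1]],
])

```text
clock: 13.12
eef_pos: [0.4959, -0.412, 0.1799]
tool_rot: [0.642, 0.767, 0.0, -0.002]
ft_force: [0.1, 0.1, 0.1]
grip_width: 0.0088
grasp_force: 63.6
```

```bash
cat > fin.py <<'E'
from h import *
im,P=cloud("side"); o=get_obs(); e=o["eef_pos"]; print(e,o["tool_rot"].round(3),o["grip_width"],o["grasp_force"],o["ft_force"],o["clock"])
yaw=np.radians(10.2); c=np.array([.4938,-.4123]); R=np.array([[np.cos(yaw),np.sin(yaw)],[-np.sin(yaw),np.cos(yaw)]])
L=P.reshape(-1,3).copy(); L=L[np.isfinite(L[:,2])]; L[:,:2]=(L[:,:2]-c)@R.T
for z in np.arange(.08,.24,.008):
    k=L[(L[:,2]>=z)&(L[:,2]<z+.008)&(abs(L[:,0])<.035)&(abs(L[:,1])<.05)]
    if len(k): print(round(z,3),len(k),np.sort((k[:,0]*1000).round()).astype(int)[::max(1,len(k)//14)],"y",np.percentile(k[:,1],[3,97]).round(3))
E
python3 fin.py
```

```text
[ 0.49622113 -0.41173791  0.18047917] [ 0.641  0.767  0.    -0.001] 0.008749777945760128 63.63126754760742 [ 0.19867439  0.74253571 -1.0699216 ] 13.1667
0.08 105 [-1 -1  0  0  0  0  0  0  0  0  1  1  1  1  2] y [-0.046  0.034]
0.088 107 [-1 -1 -1  0  0  0  0  0  1  1  1  1  1  1  1  5] y [-0.045  0.034]
0.096 104 [-1  0  0  0  0  0  0  0  0  1  1  1  1  1  1] y [-0.046  0.035]
0.104 115 [-2 -1  0  0  0  0  0  0  0  1  1  1  1  1  3] y [-0.046  0.034]
0.112 122 [-1  0  0  0  0  1  1  1  1  1  2  2  2  3  4  5] y [-0.044  0.036]
0.136 101 [-12 -11 -11 -11 -11 -11 -10 -10  -9  -9  14  14  15  16  17] y [-0.023  0.018]
0.144 95 [-10 -10  -9  -9  -9  -9  -9  -9  -9  -8  -7  13  14  14  14  15] y [-0.023  0.018]
0.152 73 [-10 -10 -10 -10 -10 -10  -9  -9  -9  -9  -8  13  14  14  15] y [-0.024  0.018]
0.16 125 [-10 -10  -9  -8  -8  -7  -7  -6  -6  -5  -4  -4  -4   1   5  11] y [-0.023  0.018]
0.168 88 [-5 -3 -3 -2 -2 -2 -2 -1 -1 -1  1  3  6  7  8] y [-0.022  0.018]
0.176 54 [-3 -2 -2 -2 -2 -2 -1 -1 -1 -1 -1 -1  5  6  6  7  7  7] y [-0.013  0.009]
0.184 42 [-3 -2 -2 -2 -1 -1 -1 -1  6  6  7  7  7  8] y [-0.014  0.005]
0.192 48 [-12  -8  -7  -7  -7  -6  -5  -3  -2   1   7   8   8   9  11  14] y [-0.013  0.001]
0.2 96 [-15 -14 -13 -13 -11  -9  -7  -6  -4  -1   2   6   7   9  11  17] y [-0.014  0.004]
0.208 102 [-15 -14 -14 -13 -11  -8  -7  -4  -1   2   5   8  10  13  19] y [-0.014  0.005]
0.216 98 [-16 -14 -14 -13 -12  -9  -8  -6  -2   8   8   8  11  17] y [-0.014  0.005]
0.224 99 [-15 -15 -14 -12  -8  -7  -3   7   8   8   9  11  12  15  22] y [-0.014  0.003]
0.232 111 [-31 -18 -16 -14 -11  -8  -5   9  10  10  10  12  14  18  22  30] y [-0.016  0.002]
```

The mouth (x -11…+15, mid ≈2.3) lines up with the card (mid ≈3). Lips at z 0.136, card top at 0.1175. Lowering 33 mm gives about 14 mm inside.

>>> apply_moves([
  [[0.02,-0.05,-0.1,0,-1],[0,0,-0.15,0,-1],[0,0,-0.15,0,-1],[0,0,-0.15,0,-1],[0,0,-0.15,0,-1],[0,0,-0.12,0,-1],[0,0,0,0,-1],[0,0,0,0,-1]],
])

```text
clock: 13.83
eef_pos: [0.4971, -0.4148, 0.1482]
tool_rot: [0.642, 0.767, -0.0, -0.001]
ft_force: [0.3, -1.0, -1.6]
grip_width: 0.0081
grasp_force: 63.6
```

>>> apply_moves([
  [[0,0,0,0,-1],[0,0,0,0,-1],[0,0,0,0,-1],[0,0,0,0,-1]],
])

```text
clock: 14.17
eef_pos: [0.4975, -0.4152, 0.1492]
tool_rot: [0.642, 0.767, -0.0, 0.0]
ft_force: [0.0, 0.2, -0.6]
grip_width: 0.0083
grasp_force: 63.6
```

```bash
python3 fin.py; python3 - <<'E'
from h import *
im,P=cloud("side"); cv2.imwrite("pics/z.png",cv2.resize(im[180:310,270:400],None,fx=4.5,fy=4.5,interpolation=2))
E
```

```text
[ 0.49747224 -0.41515843  0.14913175] [ 0.642  0.767 -0.     0.   ] 0.008259835840135102 63.631592988967896 [-0.16958193  0.1886201  -1.48869766] 14.2167
0.08 109 [0 0 0 0 1 1 1 1 1 1 1 1 1 2 2 3] y [-0.046  0.036]
0.088 99 [-1  0  0  1  1  1  1  1  1  1  1  1  2  2  4] y [-0.046  0.036]
0.096 51 [0 0 1 1 1 1 1 1 1 1 1 1 1 2 2 2 4] y [-0.045  0.037]
0.104 134 [-11 -10 -10 -10  -9  -8   0   1   1   1   1   2   4  16  18] y [-0.046  0.036]
0.112 144 [-9 -8 -8 -8 -8 -7 -7  1  1  2  3  5 14 15 16] y [-0.044  0.03 ]
0.12 79 [-10  -9  -9  -9  -8  -8  -8  -8  -8  -8  -7  -7  15  15  16  17] y [-0.027  0.015]
0.128 118 [-9 -9 -8 -7 -7 -7 -6 -5 -5 -4 -4 -3  2  6 12] y [-0.027  0.016]
0.136 97 [-5 -3 -2 -2 -1 -1 -1 -1  0  0  0  3  5  7  8  8 10] y [-0.025  0.015]
0.144 45 [-2 -1 -1 -1 -1 -1  0  0  0  0  6  7  8  8  8] y [-0.017  0.005]
0.152 44 [-2 -1 -1 -1  0  0  0  0  0  0  3  7  7  8  8] y [-0.017  0.006]
0.16 43 [-7 -7 -6 -6 -5 -2 -1  1  2  7  8  8  9 12 15] y [-0.017 -0.001]
0.168 82 [-14 -13 -12 -11 -10  -7  -6  -5  -4  -1   1   7   8   9  12  15  20] y [-0.017 -0.001]
0.176 89 [-14 -13 -13 -11  -9  -7  -5  -3  -1   3   7   9  12  15  20] y [-0.017 -0.   ]
0.184 94 [-15 -13 -13 -12 -10  -7  -6  -5  -2   7   9   9   9  11  14  20] y [-0.017 -0.001]
0.192 98 [-14 -14 -13 -11  -9  -6  -3   8   9   9   9  11  14  20] y [-0.017 -0.001]
0.2 86 [-28 -15 -13 -11  -9  -6  -3  10  11  11  12  14  17  20  30] y [-0.019 -0.002]
0.208 188 [-34 -31 -29 -23 -15 -13  -9  -6  10  12  14  16  20  28  33] y [-0.019  0.004]
0.216 137 [-35 -32 -29 -24 -14 -13 -11  -9  -6  11  12  16  19  29  32  35] y [-0.018  0.004]
0.224 150 [-35 -30 -14 -14 -14 -14 -13 -12 -10  -8  -2  11  11  13  18] y [-0.023  0.008]
0.232 102 [-34 -16 -14 -14 -13 -10  -7  -5   3  11  11  13  15  18  21] y [-0.023  0.008]
```

View pics/z.png

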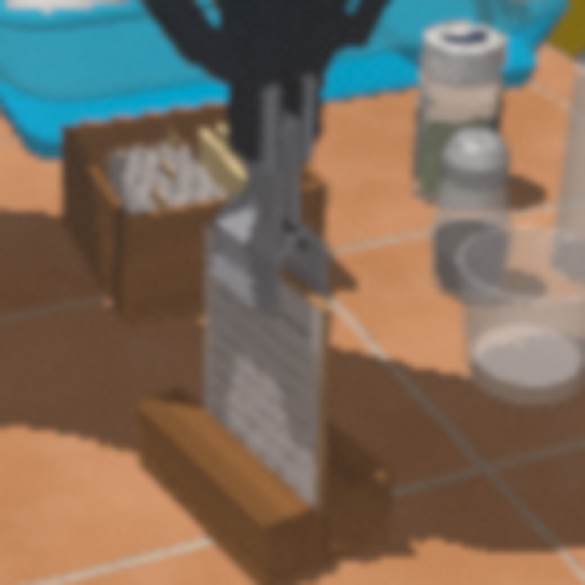

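The open clip straddles the card's top edge at crop (265,280). There is about 10 mm free on each side, the lips are about 13 mm below the edge and the pin is above it. Handing in.

```bash
python3 -c "from workcell import order; print(order.job_done())"
```

```text
the job is handed in; nothing more can be done
None
```

The job is handed in (no verdict came back): the card stands home in the stand's groove, and the gripper is holding the clip wide open astride the middle of its top edge, about 10 mm clear on each side and about 13 mm down.

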